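Snap the battery cover into the tester's nest and keep pressing

TASK

Pick up the shorter of the two clip covers by its rib, set it level in the mouth of the battery nest and press it down until both spring tongues snap over it. Keep pressing firmly, several millimetres further down against the sprung cell below, and finish like that, still pressing with the robot on the cover; leave the longer cover where it lies.

Things in the scene. Friction and masses are not known exactly. Their poses are not given: they have to be found in the camera images.
- nest_mouth (a point): Mouth of the grey battery nest fixed to the desk (base 74 x 128 mm). Point: nest's centre, 40 mm above the desk; x across its width, y along its length, z up. Four corner posts, 40 mm high, bound a space 58.4 (x) x 88.4 mm (y); lead-ins on them flare outward up to 49 mm. Side walls between the posts are 22 mm high, open above. A springy tongue hangs at the middle of each short end.
- nest_seat (a point): Nest's centre, 25 mm above the desk: where the top of the snapped cover's plate rests when left alone (16 mm when pressed right down). The shorter cover goes in plate down, rib up, long side along the nest's y, either way round. Its plate forces the tongues' noses outward (about 7 to 15 N in all); the force drops as its top passes under them, then only the cell's spring pushes back.
- cell (a joint): the flat battery cell in the nest, on springs; m it is pressed down: 0 as found (top 21.5 mm above the desk), about 0.0005 under the snapped cover left alone, 0.009 at its stop; the push is 1.5 N at the start of its travel and grows by 1.5 N per mm, to 15 N
- clip_a (a joint): spring tongue at the nest's +y end, 24 mm wide, hanging from 38 mm above the desk; its nose juts 4.5 mm inward, ramp on top, flat underside 25 mm above the desk; rad: 0 at rest, about 0.15 to 0.4 while the cover's plate pushes it outward, back to about 0 when it has snapped over the plate
- clip_b (a joint): the same at the nest's -y end
- cover_mid (a point): the shorter grey clip cover, loose, lying plate down on the desk: plate 56 mm (x) x 86 mm (y) x 4 mm, with a rib to hold it by standing on the middle: 12 mm thick (x), 46 mm long (y), its top 28 mm above the plate's underside. This point is on its axis 14 mm above its underside. About 60 g.
- long_cover_mid (a point): the longer grey clip cover, of another tester: plate 56 x 116 x 4 mm, otherwise the same, with the same rib. It does not fit the nest.
There are look-alikes about, which are no part of the job. Leave any black look-alike of the part that bears cover_mid alone.

How it is judged:
By the outcome, as a careful person would: the job done as asked, in the order asked, and still so for the second after the job is handed in, while the arm keeps its last pose, push and grip.
It also fails if it takes over 51 s, if anything falls off the work surface, if the arm or the gripper's body presses on something with over 40 N, if the wrist force passes 120 N, or if a joint passes its speed limit or range.

ROBOT

A 6-joint arm with a two-finger parallel gripper is mounted at the origin on a cart in front of the work surface, level with it; the furniture and walls round the work are solid. World frame = base frame: x ahead of the robot, y to its left, z up, the work surface at z = 0. Lengths are in m, angles in degrees, forces in N, time in s.
With the tool pointing down it reaches from about 0.35 to 0.875 m from the base axis. Payload 4.2 kg.
Tool frame: the origin (TCP) lies on the front face of the gripper's body, between the roots of the fingers; the fingertips stand finger_overhang ahead of it and the grasp point (between the pads) lies 51 mm ahead of it (finger_overhang is the distance from the TCP to the fingertips, in m); z points along the fingers, y is the line along which they close (so a half turn about z gives the same grasp; the last joint's range is limited). The gripper opens to 87 mm and grips with 3 to 60 N. Pads are 19 mm wide; open, the fingers measure 117 mm over their backs; the gripper's body (75 mm by 190 mm) begins 51 mm behind the grasp point.
Start: joints at [81.853, 22.042, 0.453, 0, -68.411, -14.817], TCP at [0.244, 0.575, 0.292] pointing down, gripper open.
Joint ranges: [-179.83, 179.83], [-69.29, 118.12], [-61.27, 80.66], [-181.25, 117.63], [-171.15, -9.14], [-177.46, 177.46]. Speed limits (degrees/s): [159.86, 159.86, 180, 180, 180, 180].

INTERFACE

Orientations are given as a 3x3 rotation matrix whose columns are the frame's x, y, z axes.
In Python, from station import sense, capture, camera_model, finish_job, finger_overhang gives the robot as it stands. The module is installed in compiled form; this text tells all that it offers.
- The arm moves only by the tool jog_arm, never from a script. Its argument "rows" is a list that holds one entry, the list of rows, each a list of 4 numbers: the shift along the tool's x, y, z in m, then the turn about the tool's z in rad. A call has 1 to 20 rows; each row shifts and turns the commanded pose from where the row before left it, along the tool's axes as they then stand; what a row does not reach is not made up. A row lasts 1/8 s, in which the tool goes at most 62.5 mm and 10.7 degrees, less where a joint would pass 70% of its speed; a pose out of reach is approached as far as the arm can. A call is refused whole if a number of a shift passes 0.0625 or a number of a turn 0.188, either way. A call with a gripper value outside its range is refused whole. "claw" is the opening, from 0 (shut) to 1 (fully open), set as the call begins (left out, the last holds). The fingers move at their own pace and stop on an object; the grip force is fixed at half the most. Time passes only in rows, so rows that do not move let the fingers close. It gives the time, the measured TCP pose, the force, the opening and the grip force at its end, in the units of the state.
- sense(): the state, without advancing time (a new reading comes with each control period).
- capture(name): name is "scene" or "top" or "wrist"; returns the picture (384x512x3 uint8, red, green, blue); there is no depth.
- camera_model(name): a dict with "fovy" (degrees; the focal length in pixels is half the picture's height over the tangent of half this angle, whatever the lens; pixels are square), "cx", "cy" (the principal point, pixels), "eye" and "rotation" of the camera in the world. Camera axes: x right, y down, z forward; pixel columns grow to the right and rows downward; lengths in m; the calibration is good to about 2 mm. The wrist camera is an equidistant fisheye: a pixel r from the principal point sees the ray r / f radians off the axis. A picture is of the moment at which its call begins: read the wrist's pose just before it. camera_model takes no time and is no camera call; for the wrist camera it gives the pose at the moment of the call.
- finish_job(): hands the job in; it is judged then, once.
The state is a dict: "time_s": time; "joints": joint angles; "joint_velocities": joint speeds; "effort": joint torques, N m; "tcp_pos": TCP position; "ee_rot": TCP orientation; "wrist_force": force on the tool from outside, world axes, zero at the start; "moment": the same for the moment, N m; "gripper_width": opening from 0.0 (shut) to 1.0 (fully open); "gripper_force": force on a finger pad.
Only numpy, scipy, OpenCV 4.12 (cv2) and the standard library are available. Lean on these libraries where they do the work, as an engineer would, in place of code of your own. Each camera call takes 0.05 s, during which the arm holds its last target. There are 200 camera calls.

## Working session

There is one attempt and no reset: what is moved stays moved. The work goes in short steps, Python scripts to look and compute and a tool call to move; the robot and the scene stay as the last step left them, time stands still between calls to the robot, and variables do not carry over. Pictures are saved under pics/ and viewed, at most 10 in all, crops included, and the job is handed in when it is done.

Besides the shell and the picture viewer there is one more tool, called after "Emit:" in YAML: its name, and indented under it one key for each argument. jog_arm: Moves the arm, as the interface text tells. Its arguments: {"type":"object","properties":{"rows":{"type":"array"},"claw":{"type":"number"}},"required":["rows"]}

```bash
mkdir -p pics
cat > h.py <<'E'
import numpy as np, cv2
from station import *
def snap(n,f):
    m=camera_model(n); p=capture(n); cv2.imwrite(f'pics/{f}.png',cv2.cvtColor(p,cv2.COLOR_RGB2BGR)); return p,m
def ray(m,u,v):
    f=192/np.tan(np.radians(m['fovy']/2)); d=np.array([(u-m['cx'])/f,(v-m['cy'])/f,1.])
    if m.get('fish'):
        r=np.hypot(d[0],d[1]); d=np.array([d[0]/r*np.sin(r),d[1]/r*np.sin(r),np.cos(r)])
    return np.array(m['rotation'])@d
def pt(m,u,v,z):
    d=ray(m,u,v); e=np.array(m['eye']); return e+d*(z-e[2])/d[2]
E
python3 - <<'E'
from h import *
p,m=snap('top','top1');q,n=snap('scene','scene1');w,k=snap('wrist','wrist1')
np.save('top.npy',m,allow_pickle=True);np.save('scene.npy',n,allow_pickle=True)
print(m,n,k,finger_overhang);s=sense();print(s['time_s'],s['tcp_pos'],s['ee_rot'],s['wrist_force'],s['gripper_width'])
cv2.imwrite('pics/both.png',cv2.cvtColor(np.vstack([cv2.resize(p,(400,300)),cv2.resize(q,(400,300))]),cv2.COLOR_RGB2BGR))
E
```

```text
{'fovy': 55.108507454044926, 'cx': 253.0669573517144, 'cy': 192.05815000754316, 'eye': array([0.27392678, 0.17224458, 1.131302  ]), 'rotation': array([[ 0.01258173, -0.98123158,  0.19242213],
       [-0.99991954, -0.01203562,  0.00400677],
       [-0.00161565, -0.19245706, -0.98130407]])} {'fovy': 45.7918391728894, 'cx': 251.43045187450423, 'cy': 196.4258812950857, 'eye': array([-0.21792069, -0.59279143,  1.07606879]), 'rotation': array([[ 0.75277983, -0.45599325,  0.47475539],
       [-0.6582525 , -0.52704928,  0.53751531],
       [ 0.00511614, -0.71713961, -0.69691076]])} {'fovy': 65.70646984690485, 'cx': 259.621617405068, 'cy': 193.03242006733356, 'eye': array([0.32085107, 0.54276705, 0.38353223]), 'rotation': array([[-0.3918575 , -0.87741307, -0.27675622],
       [-0.92002463,  0.37421204,  0.11627567],
       [ 0.00154371,  0.30018603, -0.95387943]])} 0.0697
0.15 [0.2437     0.57517354 0.29142988] [[ 9.20705992e-01 -3.90256564e-01 -5.39687623e-04]
 [-3.90256921e-01 -9.20704669e-01 -1.56481841e-03]
 [ 1.13787744e-04  1.65135452e-03 -9.99998630e-01]] [-0.00315303  0.22599072 -0.74269277] 1.0011923319613472
```

View pics/top1.png

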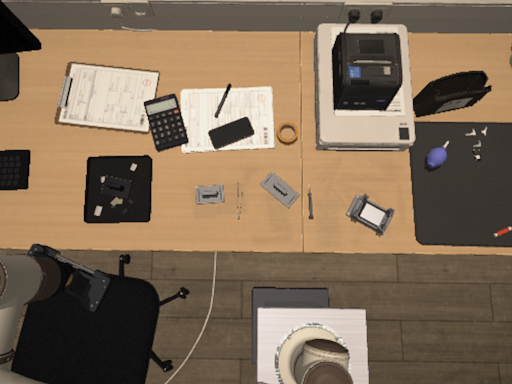

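View pics/scene1.png

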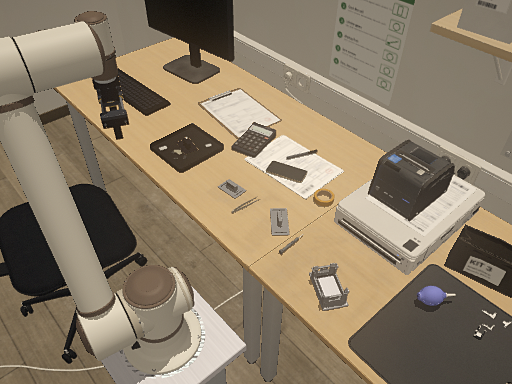

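Candidates in the top image are the grey cover at (210,194), which looks shorter, the grey cover at (281,189), which looks longer, and the black look-alike on the tray at (117,187). The nest is at (371,213). I'll check these in a close crop.

Run:
```python
from h import *
p=cv2.imread('pics/top1.png')
a=cv2.resize(p[165:225,185:310],None,fx=6,fy=6,interpolation=cv2.INTER_CUBIC)[:, :750]
b=cv2.resize(p[185:243,340:400],None,fx=4,fy=4,interpolation=cv2.INTER_CUBIC)
c=np.zeros((a.shape[0]+b.shape[0],750,3),np.uint8);c[:360]=a;c[360:,:240]=b
s=cv2.imread('pics/scene1.png')[258:316,300:360];s=cv2.resize(s,None,fx=4,fy=4,interpolation=cv2.INTER_CUBIC);c[360:,250:490]=s
cv2.imwrite('pics/crop1.png',c)
```

```text
(no output)
```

View pics/crop1.png

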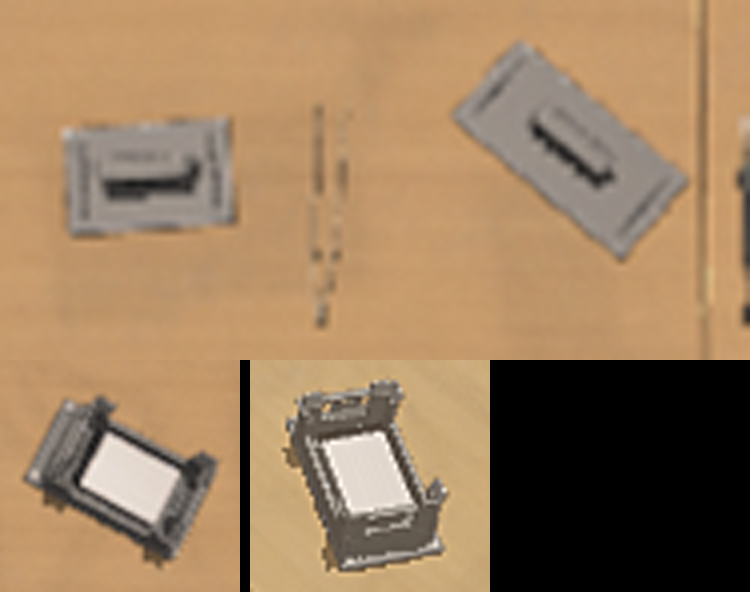

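The crop shows the shorter cover at left (165 px long, with corners readable), the longer one at right, and the nest with its white cell visible. I'll compute poses from these corners.

Run:
```python
from h import *
m=np.load('top.npy',allow_pickle=True).item()
def quad(c,z):
    P=np.array([pt(m,u,v,z)[:2] for u,v in c]);print(P.mean(0).round(4),[np.linalg.norm(P[i]-P[i-1]).round(4) for i in range(4)])
    e=P-np.roll(P,1,0);print([np.degrees(np.arctan2(x[1],x[0])).round(1) for x in e])
quad([(185+x/6,165+y/6) for x,y in [(65,130),(230,117),(237,222),(72,236)]],.004)
quad([(185+x/6,165+y/6) for x,y in [(522,42),(690,180),(622,260),(453,118)]],.004)
quad([(340+x/4,185+(y-360)/4) for x,y in [(112,430),(187,472),(152,525),(80,480)]],.0215)
s=sense();R=np.array(s['ee_rot']);print(np.degrees(np.arctan2(R[1,0],R[0,0])))
```

```text
[0.4861 0.3105] [np.float64(0.0563), np.float64(0.0863), np.float64(0.0558), np.float64(0.0855)]
[np.float64(6.1), np.float64(-84.7), np.float64(-174.7), np.float64(95.6)]
[0.5029 0.0921] [np.float64(0.0548), np.float64(0.1138), np.float64(0.0554), np.float64(0.1147)]
[np.float64(-41.0), np.float64(-129.8), np.float64(140.0), np.float64(49.9)]
[ 0.4277 -0.1887] [np.float64(0.0467), np.float64(0.0638), np.float64(0.0497), np.float64(0.0625)]
[np.float64(-33.9), np.float64(-119.7), np.float64(144.8), np.float64(57.6)]
-22.97048686311169
```

The shorter cover is centred at about (0.486, 0.311) with its long axis at about 95.5°. The nest is at about (0.428, -0.189) with its long axis at about 58°. I'll move above the cover.

Emit:
jog_arm:
  rows:
    - [[0.0326,0.015,0,0],[0.0326,0.015,0,0],[0.0326,0.015,0,0],[0.0326,0.015,0,0],[0.0326,0.015,0,0],[0.0326,0.015,0,0],[0.0326,0.015,0,0],[0.0326,0.015,0,0],[0.0326,0.015,0,0],[0.0326,0.015,0,0],[0,0,0.018,0.179],[0,0,0.018,0.179],[0,0,0.018,0.179],[0,0,0.018,0.179],[0,0,0.018,0.179],[0,0,0.018,0.179],[0,0,0,0],[0,0,0,0]]
  claw: 0.6

```text
time_s: 2.4
tcp_pos: [0.4858, 0.3104, 0.1848]
ee_rot: [[0.099, -0.995, 0.001], [-0.995, -0.099, 0.0], [-0.0, -0.001, -1.0]]
wrist_force: [1.0, -0.0, 0.3]
gripper_width: 0.6
gripper_force: 0.0
```

Run:
```python
from h import *
w,k=snap('wrist','wrist2');np.save('w2.npy',k,allow_pickle=True)
cv2.imwrite('pics/wrist2b.png',cv2.cvtColor(cv2.resize(w,(768,576),interpolation=cv2.INTER_CUBIC),cv2.COLOR_RGB2BGR))
s=sense();R=np.array(s['ee_rot']);print(s['time_s'],s['joints'],s['tcp_pos'],np.degrees(np.arctan2(R[1,0],R[0,0])),R[:,2],s['gripper_width'])
```

```text
2.45 [ 4.86800248e+01  2.29800732e+01 -1.48723194e+01  2.02276059e-02
 -5.20583306e+01 -4.30611969e+01] [0.48584911 0.31051735 0.18512391] -84.36871469385156 [ 1.23792673e-03  9.86433268e-04 -9.99998747e-01] 0.6004278422411877
```

View pics/wrist2b.png

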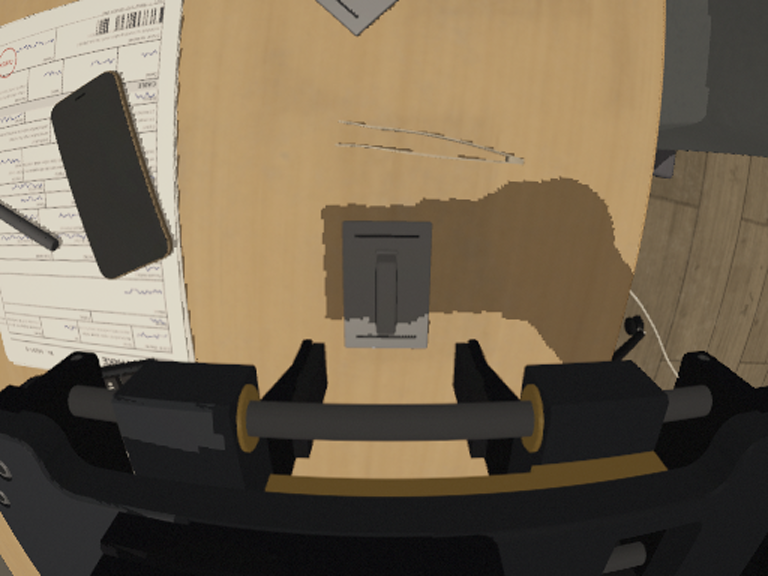

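The wrist view shows the cover centred ahead of the fingers, with plate corners at (344,221), (432,222), (429,348) and (345,347) in the 1.5x picture. The rib is at x 377–396.

Run:
```python
from h import *
m=np.load('w2.npy',allow_pickle=True).item();m['fish']=1
P=np.array([pt(m,u/1.5,v/1.5,.004)[:2] for u,v in [(344,221),(432,222),(429,348),(345,347)]])
print(P.mean(0),[np.linalg.norm(P[i]-P[i-1]).round(4) for i in range(4)])
e=P-np.roll(P,1,0);print([np.degrees(np.arctan2(x[1],x[0])).round(1) for x in e])
for u in (377,396): print(pt(m,u/1.5,262/1.5,.028),pt(m,u/1.5,320/1.5,.028))
s=sense();R=np.array(s['ee_rot']);d=np.r_[P.mean(0),0]-s['tcp_pos'];print(R.T@d)
```

```text
[0.48799774 0.3120678 ] [np.float64(0.0852), np.float64(0.0545), np.float64(0.0853), np.float64(0.0568)]
[np.float64(-85.7), np.float64(-175.1), np.float64(95.8), np.float64(4.9)]
[0.49602667 0.29011323 0.028     ] [0.49285918 0.32574064 0.028     ]
[0.48514831 0.28905351 0.028     ] [0.48152141 0.32462761 0.028     ]
[-0.00117289 -0.00204441  0.18512787]
```

Emit:
jog_arm:
  rows:
    - [[-0.001,-0.0025,0.0,0.01],[0,0,0.02,0],[0,0,0.02,0],[0,0,0.02,0],[0,0,0.02,0],[0,0,0.015,0],[0,0,0.01,0],[0,0,0.0053,0],[0,0,0,0],[0,0,0,0]]

```text
time_s: 3.7
tcp_pos: [0.4881, 0.3117, 0.0743]
ee_rot: [[0.086, -0.996, 0.001], [-0.996, -0.086, 0.001], [-0.001, -0.001, -1.0]]
wrist_force: [-0.0, -1.0, 0.2]
gripper_width: 0.604
gripper_force: 0.0
```

Emit:
jog_arm:
  rows:
    - [[0,0,0,0],[0,0,0,0],[0,0,0,0],[0,0,0,0],[0,0,0,0],[0,0,0,0],[0,0,0,0],[0,0,0,0]]
  claw: 0

```text
time_s: 4.7
tcp_pos: [0.488, 0.3116, 0.0742]
ee_rot: [[0.086, -0.996, 0.0], [-0.996, -0.086, 0.0], [-0.0, -0.0, -1.0]]
wrist_force: [-0.6, 0.1, 4.9]
gripper_width: 0.136
gripper_force: 30.5
```

The rib is gripped (opening 0.136 ≈ 12 mm). I'll lift and travel to just short of the nest for a close look.

Emit:
jog_arm:
  rows:
    - [[0,0,-0.02,0],[0,0,-0.03,0],[0,0,-0.03,0],[0,0,-0.03,0],[0.0344,0.0036,0,0],[0.0344,0.0036,0,0],[0.0344,0.0036,0,0],[0.0344,0.0036,0,0],[0.0344,0.0036,0,0],[0.0344,0.0036,0,0],[0.0344,0.0036,0,0],[0.0344,0.0036,0,0],[0.0344,0.0036,0,0],[0.0344,0.0036,0,0],[0.0344,0.0036,0,0],[0.0344,0.0036,0,0]]

```text
time_s: 6.7
tcp_pos: [0.4795, -0.1047, 0.1832]
ee_rot: [[0.085, -0.996, -0.002], [-0.996, -0.085, 0.0], [-0.0, 0.002, -1.0]]
wrist_force: [-0.0, 0.6, -0.9]
gripper_width: 0.136
gripper_force: 30.3
```

Emit:
jog_arm:
  rows:
    - [[0,0,0,0.1615],[0,0,0,0.1615],[0,0,0,0.1615],[0,0,0,0.1615],[0,0,0,0],[0,0,0,0]]

```text
time_s: 7.45
tcp_pos: [0.48, -0.1036, 0.1836]
ee_rot: [[-0.529, -0.848, -0.001], [-0.848, 0.529, 0.0], [0.0, 0.001, -1.0]]
wrist_force: [0.0, -0.3, -0.6]
gripper_width: 0.131
gripper_force: 30.3
```

Run:
```python
from h import *
w,k=snap('wrist','wrist3');np.save('w3.npy',k,allow_pickle=True)
cv2.imwrite('pics/wrist3b.png',cv2.cvtColor(cv2.resize(w,(768,576),interpolation=cv2.INTER_CUBIC),cv2.COLOR_RGB2BGR))
s=sense();R=np.array(s['ee_rot']);print(s['time_s'],s['tcp_pos'],np.degrees(np.arctan2(R[1,0],R[0,0])),R[:,2],s['gripper_width'],s['wrist_force'])
```

```text
7.5 [ 0.480073   -0.10357569  0.18368793] -121.98848125895287 [-5.81750537e-04  7.35769556e-05 -9.99999828e-01] 0.13842948004409067 [ 0.3058075   0.33782127 -0.49047901]
```

View pics/wrist3b.png

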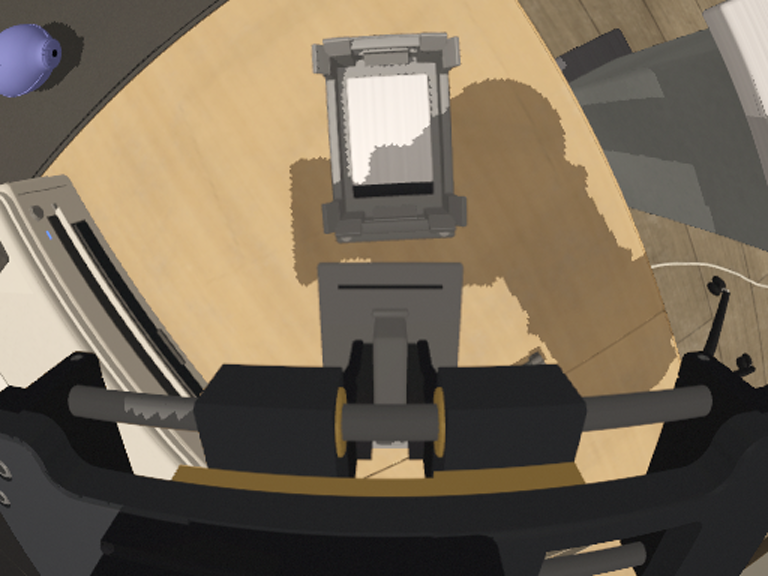

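The picture shows the nest ahead at about x 315–465, y 33–240 in the 1.5x picture. The held cover's far edge runs (318,263)–(463,263). A zoomed crop should give accurate nest corners.

Run:
```python
from h import *
p=cv2.imread('pics/wrist3.png')[15:185,200:320]
c=cv2.resize(p,None,fx=3.5,fy=3.5,interpolation=cv2.INTER_CUBIC)
c=cv2.convertScaleAbs(c,alpha=1.4,beta=10)
cv2.imwrite('pics/crop2.png',c)
```

```text
(no output)
```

View pics/crop2.png

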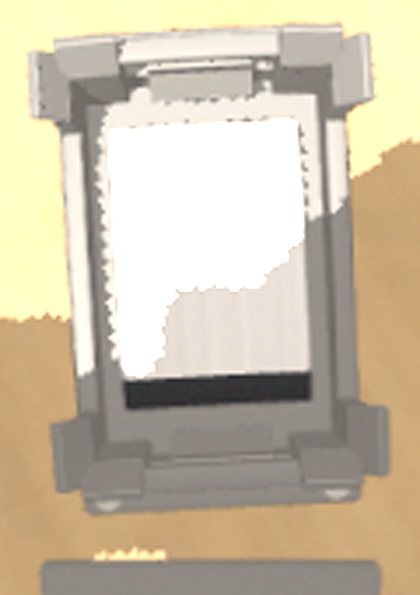

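```bash
cat > fit.py <<'E'
from h import *
m=np.load('w3.npy',allow_pickle=True).item();m['fish']=1
s=sense();R=np.array(s['ee_rot']);T=np.array(s['tcp_pos'])
def tl(c,z): return np.array([(R.T@(pt(m,200+u/3.5,15+v/3.5,z)-T))[:2] for u,v in c])*1000
def show(n,c,z):
    P=tl(c,z); print(n,'mean',P.mean(0).round(1),'\n',P.round(1).tolist())
show('ear outer',[(30,52),(370,38),(385,473),(58,490)],.049)
show('ear inner',[(38,118),(372,103),(388,405),(52,425)],.049)
show('cell',[(108,123),(299,118),(312,400),(126,410)],.0215)
show('wall outer z22 L/R',[(62,135),(78,420),(348,130),(357,400)],.022)
show('tongue noses',[(150,72),(252,68),(160,462),(300,455)],.038)
show('y-flap edge',[(55,38),(340,25),(365,480),(93,490)],.049)
show('base near',[(85,512),(360,498)],.006)
def t2(c,z): return np.array([(R.T@(pt(m,u/1.5,v/1.5,z)-T))[:2] for u,v in c])*1000
print('cover',t2([(318,263),(463,263),(320,340),(459,340)],T[2]-.0742+.004).round(1).tolist())
E
python3 fit.py
```

```text
ear outer mean [93.  -0.2] 
 [[140.3, -39.1], [143.3, 34.2], [46.1, 38.5], [42.3, -34.2]]
ear inner mean [92.9  0.2] 
 [[125.0, -37.3], [128.3, 34.5], [61.3, 38.7], [56.9, -35.1]]
cell mean [93.6  0. ] 
 [[128.2, -24.7], [129.3, 21.0], [59.7, 24.6], [57.2, -20.9]]
wall outer z22 L/R mean [91.7 -0. ] 
 [[125.5, -35.8], [54.9, -32.7], [126.6, 32.8], [59.9, 35.6]]
tongue noses mean [92.5  1. ] 
 [[137.1, -13.7], [138.0, 9.1], [46.7, -11.9], [48.3, 20.4]]
y-flap edge mean [94.   0.4] 
 [[143.3, -33.7], [146.0, 27.7], [44.5, 34.0], [42.2, -26.4]]
base near mean [30.5  3. ] 
 [[28.6, -33.5], [32.4, 39.4]]
cover [[42.1, -27.7], [42.0, 27.1], [10.4, -28.6], [10.3, 27.1]]
```

Emit:
jog_arm:
  rows:
    - [[0.0235,0.0001,0,0],[0.0235,0.0001,0,0],[0.0235,0.0001,0,0],[0.0235,0.0002,0,0],[0,0,0,-0.048],[0,0,0.02,0],[0,0,0.02,0],[0,0,0.0155,0],[0,0,0,0],[0,0,0,0]]

```text
time_s: 8.75
tcp_pos: [0.4304, -0.183, 0.129]
ee_rot: [[-0.489, -0.872, 0.001], [-0.872, 0.489, -0.0], [-0.0, -0.001, -1.0]]
wrist_force: [0.4, -0.0, -1.0]
gripper_width: 0.132
gripper_force: 30.3
```

Run:
```python
from h import *
w,k=snap('wrist','wrist4');np.save('w4.npy',k,allow_pickle=True)
c=cv2.resize(w[100:260,170:350],None,fx=4,fy=3.6,interpolation=cv2.INTER_CUBIC)
c=cv2.resize(w[90:240,170:350],None,fx=4,fy=4,interpolation=cv2.INTER_CUBIC)
cv2.imwrite('pics/wrist4b.png',cv2.convertScaleAbs(cv2.cvtColor(c,cv2.COLOR_RGB2BGR),alpha=1.4,beta=10))
s=sense();R=np.array(s['ee_rot']);print(s['time_s'],s['tcp_pos'],np.degrees(np.arctan2(R[1,0],R[0,0])),s['wrist_force'])
```

```text
8.8 [ 0.43044176 -0.18301745  0.12916223] -119.2994077627152 [-0.38902807  0.04253607 -0.52403948]
```

View pics/wrist4b.png

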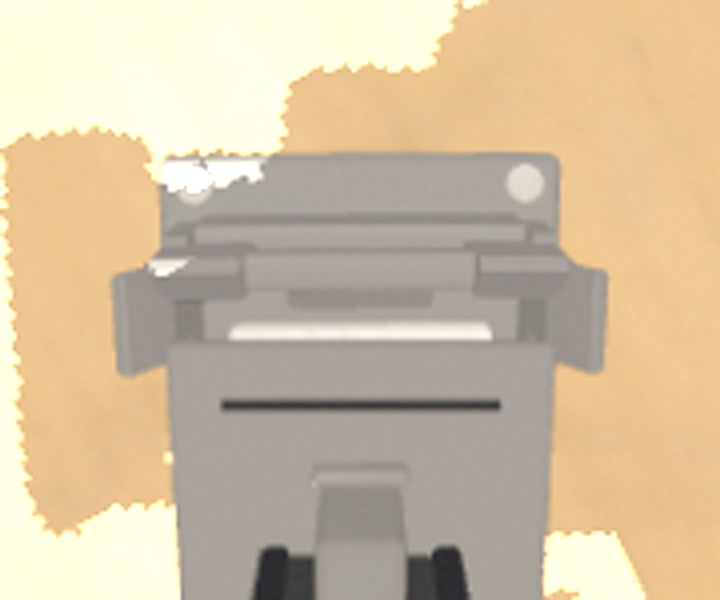

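The view shows plate and nest parallel and laterally centred (plate mid 360.5, nest mid 359.5–360 px). I'll check the fore-aft position numerically.

Run:
```python
from h import *
m=np.load('w4.npy',allow_pickle=True).item();m['fish']=1
s=sense();R=np.array(s['ee_rot']);T=np.array(s['tcp_pos'])
f=lambda u,v,z:((R.T@(pt(m,170+u/4,90+v/4,z)-T))*1000).round(1)[:2]
zt=T[2]-.0702
print('plate',f(168,345,zt),f(553,343,zt))
print('flap top',f(165,257,.049),f(570,254,.049)); print('flap low',f(170,295,.040),f(550,293,.040))
print('ear ends',f(112,275,.049),f(607,270,.049),f(125,375,.049),f(603,372,.049))
print('base far',f(160,157,.0),f(557,155,.0),f(160,157,.006),f(557,155,.006))
```

```text
plate [ 41.6 -27.7] [41.9 26.9]
flap top [ 52.6 -29.3] [53.  30.6]
flap low [ 44.9 -30.2] [45.2 29.3]
ear ends [ 50.  -37.5] [50.6 36.4] [ 34.4 -36.3] [34.8 36.6]
base far [ 63.1 -37.7] [63.4 36.5] [ 63.6 -36.7] [63.9 35.5]
```

Emit:
jog_arm:
  rows:
    - [[0.0012,0,0.0,0],[0,0,0.005,0],[0,0,0.005,0],[0,0,0.004,0],[0,0,0.003,0],[0,0,0,0]]

```text
time_s: 9.55
tcp_pos: [0.4292, -0.184, 0.1111]
ee_rot: [[-0.49, -0.872, -0.001], [-0.872, 0.49, 0.0], [0.0, 0.001, -1.0]]
wrist_force: [0.2, -0.5, 0.4]
gripper_width: 0.135
gripper_force: 30.3
```

Emit:
jog_arm:
  rows:
    - [[0,0,0.002,0],[0,0,0.002,0],[0,0,0,0]]

```text
time_s: 9.93
tcp_pos: [0.4292, -0.184, 0.1073]
ee_rot: [[-0.49, -0.872, -0.0], [-0.872, 0.49, 0.0], [0.0, 0.0, -1.0]]
wrist_force: [0.6, 0.7, -0.9]
gripper_width: 0.136
gripper_force: 30.3
```

The plate is between the posts with no side force. I'll press in stages.

Emit:
jog_arm:
  rows:
    - [[0,0,0.002,0],[0,0,0.002,0],[0,0,0.002,0],[0,0,0,0]]

```text
time_s: 10.42
tcp_pos: [0.43, -0.1841, 0.1021]
ee_rot: [[-0.489, -0.872, 0.002], [-0.872, 0.489, -0.001], [-0.0, -0.002, -1.0]]
wrist_force: [-0.8, -0.3, 4.5]
gripper_width: 0.134
gripper_force: 30.9
```

Emit:
jog_arm:
  rows:
    - [[0,0,0.002,0],[0,0,0.002,0],[0,0,0,0]]

```text
time_s: 10.8
tcp_pos: [0.4305, -0.1842, 0.0983]
ee_rot: [[-0.489, -0.872, 0.003], [-0.872, 0.489, -0.001], [-0.001, -0.003, -1.0]]
wrist_force: [0.9, -1.0, 4.9]
gripper_width: 0.132
gripper_force: 31.1
```

Emit:
jog_arm:
  rows:
    - [[0,0,0.0015,0],[0,0,0.0015,0],[0,0,0,0]]

```text
time_s: 11.18
tcp_pos: [0.4297, -0.184, 0.0943]
ee_rot: [[-0.49, -0.872, 0.001], [-0.872, 0.49, -0.0], [-0.0, -0.001, -1.0]]
wrist_force: [0.4, 0.3, 3.1]
gripper_width: 0.139
gripper_force: 31.0
```

Emit:
jog_arm:
  rows:
    - [[0,0,0.0015,0],[0,0,0.0015,0],[0,0,0,0]]

```text
time_s: 11.55
tcp_pos: [0.4297, -0.184, 0.0917]
ee_rot: [[-0.49, -0.872, 0.001], [-0.872, 0.49, -0.0], [-0.0, -0.001, -1.0]]
wrist_force: [1.3, -0.6, 6.4]
gripper_width: 0.135
gripper_force: 31.4
```

Emit:
jog_arm:
  rows:
    - [[0,0,0.0015,0],[0,0,0.0015,0],[0,0,0,0],[0,0,0,0]]

```text
time_s: 12.05
tcp_pos: [0.4297, -0.184, 0.0892]
ee_rot: [[-0.489, -0.872, 0.001], [-0.872, 0.489, -0.0], [-0.0, -0.001, -1.0]]
wrist_force: [0.6, 1.1, 10.7]
gripper_width: 0.132
gripper_force: 31.8
```

Run:
```python
from h import *
w,k=snap('wrist','wrist5');q,_=snap('scene','scene5')
a=cv2.resize(w[70:240,170:350],(540,510),interpolation=cv2.INTER_CUBIC);b=cv2.resize(q[240:320,290:370],(240,240),interpolation=cv2.INTER_CUBIC)
c=np.zeros((510,780,3),np.uint8);c[:,:540]=a;c[:240,540:]=b
cv2.imwrite('pics/wrist5b.png',cv2.convertScaleAbs(cv2.cvtColor(c,cv2.COLOR_RGB2BGR),alpha=1.4,beta=10))
s=sense();print(s['time_s'],s['tcp_pos'],s['wrist_force'],s['moment'])
```

```text
12.15 [ 0.42972456 -0.18400252  0.08925387] [0.16700973 0.51636551 9.52756773] [ 0.3421646  -0.06686339 -0.04171236]
```

View pics/wrist5b.png

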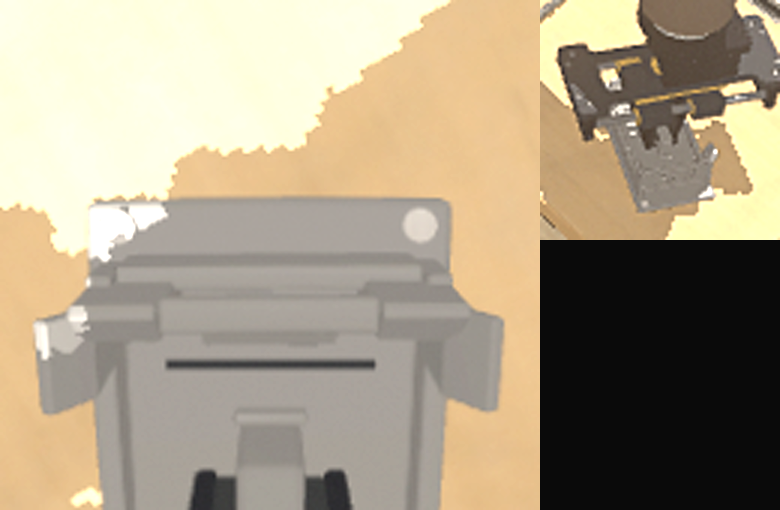

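The picture shows the far tongue's nose sitting over the plate. The slot and rib are at the same pixels relative to the camera as before pressing, so the cover has neither tilted nor slipped, and both ends are about 6 mm below the noses. The 10 N force matches the cell spring at about 6 mm of travel. I'll hand the job in.

```bash
python3 -c "
from station import *
print(sense()['wrist_force'],finish_job())"
```

```text
the job is handed in; nothing more can be done
[0.16700973 0.51636551 9.52756773] None
```

I handed the job in with the shorter cover snapped into the nest and the arm still pressing it about 6 mm down on the cell at about 10 N. I saw only the far tongue over the plate; the near tongue I inferred from the cover sitting level and the force. The longer cover was not touched.

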